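Set the decorating wheel's pull-and-turn selector to blue

ROBOT

A 7-joint arm with a two-finger parallel gripper is mounted at the origin on the work surface; the furniture and walls round the work are solid. World frame = base frame: x ahead of the robot, y to its left, z up, the work surface at z = 0. Lengths are in m, angles in rad, forces in N, time in s.
With the tool pointing down it reaches from about 0.35 to 0.9 m from the base axis. Payload 19.9 kg.
Tool frame: the origin (TCP) lies at the very end of the fingers, on their centre line; the grasp point (between the pads) lies 19 mm behind it; z points along the fingers, y is the direction in which the jaws open and shut (so a half turn about z gives the same grasp; the last joint's range is limited). The gripper opens to 85 mm and grips with 20 to 120 N. Pads are 22 mm wide; open, the fingers measure 114 mm over their backs; the gripper's body (76 mm by 85 mm) begins 54 mm behind the grasp point. The pads swing forward as they close: fully open they stand 13 mm farther back than shut.
Start: joints at [1.185, 0.417, -0.01, 1.614, 0.005, 1.111, -0.053], TCP at [0.211, -0.588, 0.231] pointing down, gripper open.
Joint ranges: [-2.81, 2.81], [-0.39, 2.02], [-1.27, 1.25], [0.06, 2.57], [-1.19, 4.33], [0.19, 2], [-2.82, 2.82]. Speed limits (rad/s): [1.89, 1.89, 2.39, 2.39, 3.01, 3.01, 3.01].

INTERFACE

Orientations are given as [roll, pitch, yaw] about the fixed x, y, z axes, in that order (R = Rz(yaw) Ry(pitch) Rx(roll)).
In Python, from rig import state, grab_frame, sign_off gives the robot as it stands.
- The arm moves only by the tool jog_arm, never from a script. Its argument "plan" is a list of rows, each a list of 2 entries, a list of its own where there are three numbers: the shift along the tool's x, y, z scaled (see below), then the turn, a rotation vector about the tool's x, y, z scaled (see below). A call has 1 to 10 rows; each row shifts and turns the commanded pose from where the row before left it, along the tool's axes as they then stand; what a row does not reach is not made up. The controller multiplies each number of a shift by 0.04 m and each number of a turn by 0.08 rad. A row lasts 1/12 s, in which the tool goes at most 41.7 mm and 7.16 degrees, less where a joint would pass 70% of its speed; a pose out of reach is approached as far as the arm can. A call with a number of a shift or a turn outside -1 to 1 is refused whole. A call with a gripper value outside its range is refused whole. "fingers" is the opening, from -1 (shut) to 1 (fully open), set as the call begins (left out, the last holds). The fingers move at their own pace and stop on an object; "force" is the grip in N (left out, the last holds). Time passes only in rows, so rows that do not move let the fingers close. It gives the time, the measured TCP pose, the force and the opening at its end, in the units of the state.
- state(): the state, without advancing time (a new reading comes with each control period).
- grab_frame(name): name is "scene" or "top"; returns a dict with "img" (420x560x3 uint8, blue, green, red), "range_z" (420x560 float32, m along the optical axis (not along the pixel's ray), 0 where there is no reading), "fx", "fy", "cx", "cy" (pixels), "world_from_camera" (4x4, takes a point from camera to world coordinates). Camera axes: x right, y down, z forward; pixel columns grow to the right and rows downward; lengths in m; the calibration is good to about 2 mm. A picture is of the moment at which its call begins.
- sign_off(): hands the job in, once; it reports no verdict.
The state is a dict: "time": time; "joint_positions": joint angles; "dq": joint speeds; "tau": joint torques, N m; "tcp_pos": TCP position; "tcp_rot": TCP orientation; "force": force on the tool from outside, world axes, zero at the start; "moment": the same for the moment, N m; "grip_width": finger opening in m.
Only numpy, scipy, OpenCV 4.12 (cv2) and the standard library are available. Lean on these libraries where they do the work, as an engineer would, in place of code of your own. Each camera call takes 0.05 s, during which the arm holds its last target.

TASK

A test tile is waiting on the electric decorating wheel: set the wheel's speed selector from park to the blue mark. Pull the sprung black dial up, turn it to blue while it is raised, then feel for the notch, which is not exactly at the mark, and let the spring drop the dial fully home there; never force it sideways, press it down hard, haul it against its upper stop or let it drop in at yellow. Let go, and leave the tile, the wooden stamp and the plaster mould undisturbed.

Things in the scene. Friction and masses are not known exactly. Their poses are not given: they have to be found in the camera images.
- unit: grey case of the electric decorating wheel, 335 x 150 x 40 mm, fixed to the table; origin at table height under the dial's axis, z up; its x axis points from the dial to the round aluminium wheel head (148 mm across, axis at x = 180 mm, top 61 mm above the table)
- dial_grip (a point): middle of the dial's grip bar, on the dial's axis, 74 mm above the table while home; moves and turns with the dial. The dial: black disc 84 mm across, with a 9 mm apron, upper face 57 mm above the table when home, on it an upright bar 46 mm long (this point's x), 14 mm thick (its y), top 88 mm above the table: pinch it across its thickness, fingertips just above the disc
- stem (a joint): how far the dial is pulled up, m: 0 = home in park or in a notch, about 0.0075 = lug resting on the solid rim between notches, 0.012 = at the upper stop. Turning needs more than 0.008. A spring pulls it down: about 6 N at 0, 9 N at 0.012, weight included
- dial (a joint): turn of the dial, rad, counterclockwise from above positive, 0 = pointer straight at the front of the case (its -x); limits -1.5 and 1.5. It starts within 0.1 of 0, in the park slot. It turns with little friction (0.03 N m) and stays where it is left
- pointer_tip (a point): end of the white pointer line on the disc's upper face, 40 mm from the dial's axis, on the -x side of the dial
- lug (a point): middle of the steel lug hidden under the disc below the pointer, 7 mm thick, round, 25 to 40 mm from the axis. It drops 8 mm into a notch 10.4 mm wide when within about 3 degrees of its middle. Resting on the rim it carries the spring's 8 N; more than 18 N on it, or on the upper stop, damages it (0.6 N m of turning in a notch, 10 N of push on the rim)
- dot_blue: blue dot, 11 mm across, on the case 56 mm from the dial's axis, 60 degrees to one side of the front (dial angle +1.05 or -1.05, the dots may be swapped): the wanted position. Its notch, hidden under the disc, lies 5 to 12 degrees from the dot, on one side or the other
- dot_yellow: yellow dot, the same, 60 degrees to the other side of the front: must not be selected
- tile: blue-green star-shaped test tile, 63 x 63 x 9 mm, loose on the wheel head, must not be moved; origin under its centre
- stamp: turned wooden stamp, 26 mm across, 67 mm tall, standing loose beside the case, must not be moved; origin under its centre
- mould: white plaster sprig mould, 62 x 51 x 24 mm, lying loose beside the case, must not be moved; origin under its centre

How it is judged:
On the way, in this order (a step that is already met when the one before it is completed fails the run):
1. the dial is pulled up clear of the park slot (value of joint stem above 0.0085 m and horizontal distance between pointer_tip and dot_blue above 0.036 m), for 0.1 s.
2. the dial, still raised, is turned to the blue mark (value of joint stem above 0.006 m and horizontal distance between pointer_tip and dot_blue below 0.036 m), for 0.05 s.
At the end, for the whole second after the job is handed in: the dial is down in the blue notch (stem within 2 mm of home, pointer tip within 26 mm of the middle of the blue dot), still and released; tile, stamp and mould are within 10 mm of where they stood (value of joint stem below 0.002 m and horizontal distance between pointer_tip and dot_blue below 0.026 m and velocity of joint dial between -0.05 and 0.05 rad/s and distance of each of tile, stamp, mould from where it was at the start of the episode below 0.01 m); the robot touches nothing.
It fails at once if the lug or the upper stop is forced (over 18 N) (contact force between any of dial_c0, dial_c1 and anything else above 18 N).
It fails at once if the dial drops in at yellow (value of joint stem below 0.004 m and horizontal distance between pointer_tip and dot_yellow below 0.03 m).
It fails at once if the tile is knocked (moved over 10 mm) (distance of tile from where it was at the start of the episode above 0.01 m).
It fails at once if the stamp is knocked (moved over 10 mm) (distance of stamp from where it was at the start of the episode above 0.01 m).
It fails at once if the mould is knocked (moved over 10 mm) (distance of mould from where it was at the start of the episode above 0.01 m).
It also fails if it takes over 45 s, if anything falls off the work surface, if the arm or the gripper's body presses on something with over 40 N, if the wrist force passes 120 N, or if a joint passes its speed limit or range.

## Working session

There is one attempt and no reset: what is moved stays moved. The work goes in short steps, Python scripts to look and compute and a tool call to move; the robot and the scene stay as the last step left them, time stands still between calls to the robot, and variables do not carry over. Pictures are saved under pics/ and viewed, and the job is handed in when it is done.

Besides the shell and the picture viewer there is one more tool, called as name(argument=value, ...), one argument or row to a line, values as JSON. jog_arm: Moves the arm, as the interface text tells. Shifts and turns lie within -1 to 1; 1 stands for 0.04 m of shift or 0.08 rad of turn. Its arguments: {"type":"object","properties":{"plan":{"type":"array"},"fingers":{"type":"number"},"force":{"type":"number"}},"required":["plan"]}

```bash
mkdir -p pics; ls
python3 - <<'E'
from rig import state, grab_frame
import cv2, numpy as np
for n in("scene","top"):
    f=grab_frame(n); cv2.imwrite(f"pics/{n}0.png",f["img"]); np.savez(f"{n}0.npz",**f)
    print(n,f["fx"],f["cx"],f["cy"],np.round(f["world_from_camera"],3).tolist())
print(state())
E
```

```text
pics
scene 384.18606030715324 278.135914936827 213.84966320948777 [[-0.538, -0.436, 0.721, -0.058], [-0.843, 0.292, -0.452, 0.433], [-0.014, -0.851, -0.524, 0.528], [0.0, 0.0, 0.0, 1.0]]
top 390.8520325958149 270.47838311446793 208.38481734329625 [[-0.005, -0.999, 0.051, 0.501], [-0.999, 0.006, 0.038, 0.035], [-0.038, -0.051, -0.998, 0.918], [0.0, 0.0, 0.0, 1.0]]
{'time': 0.1, 'joint_positions': array([ 1.18548132,  0.41795351, -0.01030782,  1.61410573,  0.0046967 ,
        1.1106828 , -0.05302791]), 'dq': array([ 0.00053382, -0.0005116 ,  0.00118359, -0.00220198, -0.00113144,
        0.00228335, -0.00034759]), 'tau': array([ 7.05054263e-04, -8.65826583e+01,  6.79881256e-01, -4.35643852e+01,
        1.91966782e-02,  4.87496291e-03, -6.17404316e-05]), 'tcp_pos': array([ 0.21056764, -0.58813487,  0.23070178]), 'tcp_rot': array([-3.14047008e+00,  8.17255926e-05,  3.43798047e-01]), 'force': array([ 0.57988934, -0.43048411,  0.54262639]), 'moment': array([ 0.02412024,  0.03336822, -0.00753224]), 'grip_width': 0.08562083338105872}
```

View pics/scene0.png

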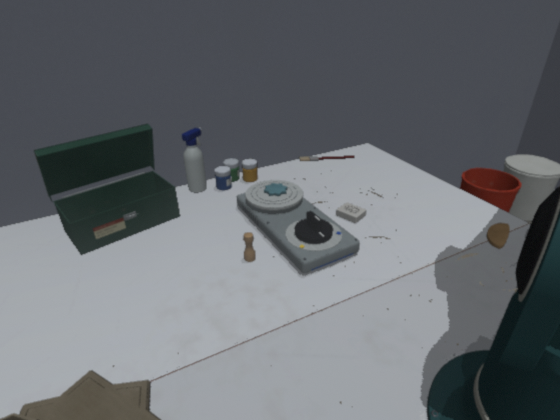

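View pics/top0.png

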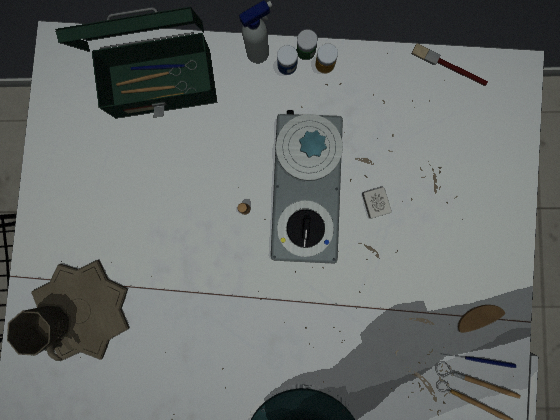

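The top view shows the dial at about (306,228), the yellow dot at (282,242), the blue dot at (326,242), the tile at (313,144), the stamp at (243,208) and the mould at (377,202). I'll zoom in and measure these.

```bash
cat > h.py <<'E'
import numpy as np, cv2
def load(n):
    return dict(np.load(n))
def ray(f,u,v,z):
    T=f["world_from_camera"]; d=T[:3,:3]@np.array([(u-f["cx"])/f["fx"],(v-f["cy"])/f["fy"],1]); o=T[:3,3]
    return o+d*(z-o[2])/d[2]
def blobs(m,mn=5):
    n,l,s,c=cv2.connectedComponentsWithStats(m.astype(np.uint8)); return [(c[i].round(2).tolist(),int(s[i,4])) for i in range(1,n) if s[i,4]>=mn]
def dots(f,sl):
    hsv=cv2.cvtColor(f["img"],cv2.COLOR_BGR2HSV).astype(int); H,S,V=hsv[...,0],hsv[...,1],hsv[...,2]
    roi=np.zeros(H.shape,bool); roi[sl]=1
    return {k:blobs(m&roi) for k,m in dict(blue=(H>100)&(H<130)&(S>120)&(V>50),yellow=(H>15)&(H<35)&(S>120)&(V>80)).items()}
E
python3 - <<'E'
from h import *
for n,sl in(("top",np.s_[195:265,268:345]),("scene",np.s_[205:265,265:355])):
    f=load(n+"0.npz"); d=dots(f,sl); print(n,d)
    for k,b in d.items():
        for c,a in b: print(k,c,a,ray(f,*c,0.04).round(4))
    im=f["img"][sl]; cv2.imwrite(f"pics/{n}0z.png",cv2.resize(im,None,fx=8,fy=8,interpolation=cv2.INTER_CUBIC)[:600,:800])
f=load("top0.npz"); g=cv2.cvtColor(f["img"],cv2.COLOR_BGR2GRAY)
roi=np.zeros(g.shape,bool);roi[195:265,278:335]=1
print("dark",blobs((g<45)&roi,50),"white",)
E
```

```text
top {'blue': [([326.11, 241.72], 18)], 'yellow': [([282.5, 239.5], 16)]}
blue [326.11, 241.72] 18 [ 0.4712 -0.0552  0.04  ]
yellow [282.5, 239.5] 16 [0.4765 0.0419 0.04  ]
scene {'blue': [], 'yellow': [([301.5, 246.0], 8)]}
yellow [301.5, 246.0] 8 [0.4755 0.0407 0.04  ]
dark [([305.29, 227.63], 1104)] white
```

View pics/top0z.png

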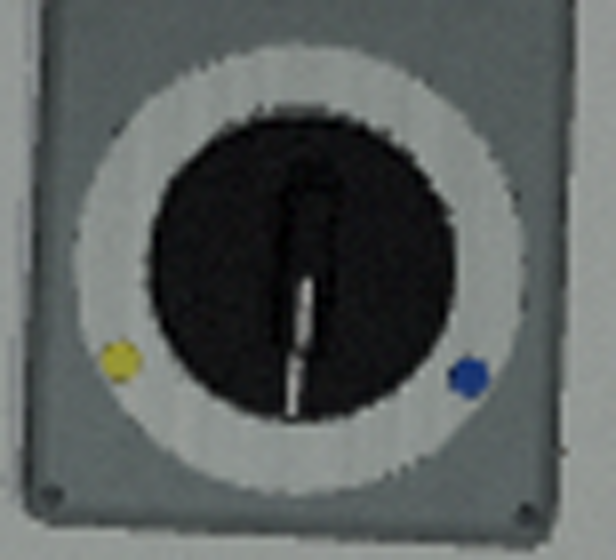

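View pics/scene0z.png

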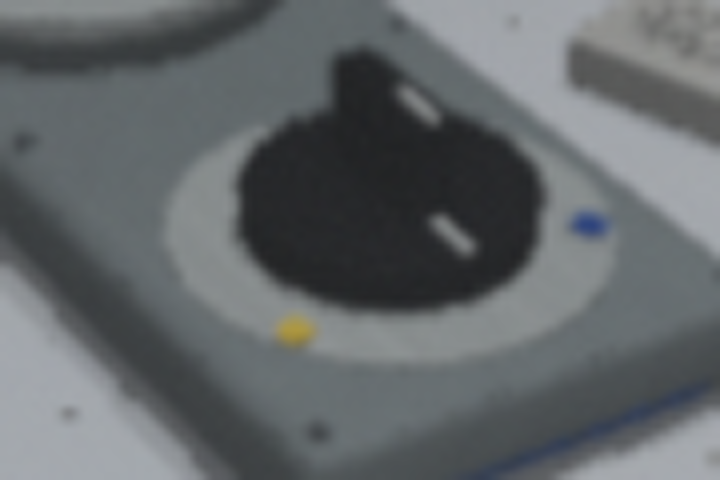

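Run:
```python
from h import *
f=load("top0.npz"); g=cv2.cvtColor(f["img"],cv2.COLOR_BGR2GRAY)
b=ray(f,326.11,241.72,.04)[:2];y=ray(f,282.5,239.5,.04)[:2]
uy=(y-b)/np.linalg.norm(y-b); ux=np.array([uy[1],-uy[0]]); c=(b+y)/2+.028*ux
print("centre",c,"yaw",np.arctan2(ux[1],ux[0]))
# disc: dark pixels -> enclosing ellipse
roi=np.zeros(g.shape,np.uint8);roi[205:250,283:330]=1
m=((g<60)&(roi>0)).astype(np.uint8); m=cv2.morphologyEx(m,cv2.MORPH_CLOSE,np.ones((3,3)))
cs=max(cv2.findContours(m,0,1)[0],key=cv2.contourArea); e=cv2.fitEllipse(cs); print(e)
for z in(.05,.057): print(z,ray(f,*e[0],z))
# pointer pixels
roi2=np.zeros(g.shape,bool);cv2.circle(t:=np.zeros(g.shape,np.uint8),(306,228),18,1,-1)
w=(g>110)&(t>0); pts=np.argwhere(w)[:,::-1]; 
print([(p.tolist(),int(g[p[1],p[0]])) for p in pts])
tip=ray(f,291/8+268-.44,415/8+195-.44,.057); a=tip[:2]-c; print("tip",tip,np.linalg.norm(a),"ang of bar x",np.arctan2(-a[1],-a[0]))
for i in((306.5,-1),):pass
# top part of line on bar at .088
q=[ray(f,x/8+267.56,yy/8+194.56,z)[:2] for x,yy,z in((307,280,.088),(300,345,.088),(297,360,.057),(291,415,.057))]
for p in q: 
    print(p, np.linalg.norm(p-c))
d=q[0]-q[1];print("bar line ang",np.arctan2(d[1],d[0])); d=q[2]-q[3];print("disc line ang",np.arctan2(d[1],d[0]))
# heights check
rz=f["range_z"]
def pt(u,v):
    T=f["world_from_camera"];z=rz[v,u];return (T[:3,:3]@(z*np.array([(u-f["cx"])/f["fx"],(v-f["cy"])/f["fy"],1]))+T[:3,3]).round(4)
for uv in((306,228),(295,228),(306,222),(306,235),(313,144),(243,208),(377,202),(306,255),(331,228)):print(uv,pt(*uv))
```

```text
centre [ 0.5018211  -0.00818611] yaw -0.054173754236303724
((305.24444580078125, 227.8448486328125), (37.44763946533203, 37.88594055175781), 153.3909454345703)
0.05 [ 0.50231195 -0.00862716  0.05      ]
0.057 [ 0.50230481 -0.00827501  0.057     ]
[([306, 230], 149), ([306, 231], 146), ([306, 232], 149), ([306, 233], 111), ([305, 234], 113), ([306, 234], 113), ([305, 235], 113), ([306, 235], 112), ([305, 236], 114), ([305, 237], 113), ([304, 240], 113), ([304, 241], 118), ([304, 242], 148), ([304, 243], 149), ([304, 244], 147), ([304, 245], 145)]
tip [ 0.46168076 -0.00504948  0.057     ] 0.04026270078886189 ang of bar x -0.0779831908049222
[ 0.49864514 -0.00813874] 0.0031763092251684685
[ 0.48151834 -0.0061394 ] 0.0204056644533121
[ 0.47668074 -0.00682123] 0.02517738524526038
[ 0.46168076 -0.00504948] 0.04026270078886189
bar line ang -0.11621176891848385
disc line ang -0.11757229740072633
(306, 228) [ 0.5019 -0.0083  0.089 ]
(295, 228) [0.5021 0.0141 0.0551]
(306, 222) [ 0.5146 -0.0083  0.09  ]
(306, 235) [ 0.4872 -0.0081  0.0892]
(313, 144) [ 0.6853 -0.0263  0.0684]
(243, 208) [0.5462 0.1275 0.0683]
(377, 202) [ 0.5604 -0.1735  0.0213]
(306, 255) [ 0.442  -0.0102  0.0419]
(331, 228) [ 0.5017 -0.0659  0.0445]
```

jog_arm(
  plan=[
    [[0.58,-0.56,0],[0,0,0]],
    [[0.58,-0.56,0],[0,0,0]],
    [[0.58,-0.56,0],[0,0,0]],
    [[0.58,-0.56,0],[0,0,0]],
    [[0.58,-0.56,0],[0,0,0]],
    [[0.58,-0.56,0],[0,0,0]],
    [[0.58,-0.56,0],[0,0,0]],
    [[0.58,-0.56,0],[0,0,0]],
    [[0.58,-0.56,0],[0,0,0]],
    [[0.58,-0.56,0],[0,0,0]],
  ],
  fingers=1,
  force=20,
)

```text
time: 0.93
tcp_pos: [0.3539, -0.2978, 0.2312]
tcp_rot: [-3.141, 0.0, 0.344]
force: [0.1, 0.2, -0.2]
grip_width: 0.0852
```

jog_arm(
  plan=[
    [[0.58,-0.56,0],[0,0,0]],
    [[0.58,-0.56,0],[0,0,0]],
    [[0.58,-0.56,0],[0,0,0]],
    [[0.58,-0.56,0],[0,0,0]],
    [[0.58,-0.56,0],[0,0,0]],
    [[0.58,-0.56,0],[0,0,0]],
    [[0.58,-0.56,0],[0,0,0]],
    [[0.58,-0.56,0],[0,0,0]],
    [[0,0,0],[0,0,0]],
    [[0,0,0],[0,0,0]],
  ],
)

```text
time: 1.77
tcp_pos: [0.4682, -0.0666, 0.231]
tcp_rot: [-3.141, 0.0, 0.347]
force: [-0.8, -1.2, 0.3]
grip_width: 0.0853
```

jog_arm(
  plan=[
    [[0,0,0],[0,0,0.8]],
    [[0,0,0],[0,0,0.8]],
    [[0,0,0],[0,0,0.8]],
    [[0,0,0],[0,0,0.8]],
    [[0,0,0],[0,0,0.8]],
    [[0,0,0],[0,0,0.8]],
    [[0,0,0],[0,0,0.8]],
    [[0,0,0],[0,0,0]],
    [[0,0,0],[0,0,0]],
  ],
)

```text
time: 2.52
tcp_pos: [0.4676, -0.0688, 0.2312]
tcp_rot: [3.141, 0.0, -0.103]
force: [-1.2, 0.1, 0.1]
grip_width: 0.0855
```

jog_arm(
  plan=[
    [[0.35,-0.8,0],[0,0,0]],
    [[0.35,-0.8,0],[0,0,0]],
    [[0,0,0.8],[0,0,0]],
    [[0,0,0.8],[0,0,0]],
    [[0,0,0.6],[0,0,0]],
    [[0,0,0],[0,0,0]],
    [[0,0,0],[0,0,0]],
  ],
  fingers=0,
)

```text
time: 3.1
tcp_pos: [0.5019, -0.0076, 0.1431]
tcp_rot: [-3.141, 0.002, -0.103]
force: [0.3, 0.7, -0.9]
grip_width: 0.0429
```

Run:
```python
from h import *
from rig import grab_frame,state
for n,sl in(("top",np.s_[165:265,228:385]),("scene",np.s_[145:265,235:375])):
    f=grab_frame(n); np.savez(n+"1.npz",**f); cv2.imwrite(f"pics/{n}1z.png",cv2.resize(f["img"][sl],None,fx=5,fy=5,interpolation=cv2.INTER_CUBIC))
print(state())
```

```text
{'time': 3.2, 'joint_positions': array([ 0.29194303,  0.33485595, -0.39836855,  1.9835468 ,  0.17030161,
        0.85325091, -1.87335814]), 'dq': array([-0.00095009, -0.01298501, -0.00151449, -0.00290871,  0.00218197,
       -0.00784917, -0.00831547]), 'tau': array([-1.51270889e-01, -6.53716779e+01, -4.78592411e+00, -3.49857616e+01,
        3.69542919e-02, -1.85622729e-02,  4.02033376e-02]), 'tcp_pos': array([ 0.50319671, -0.00755196,  0.14482308]), 'tcp_rot': array([-3.14148526e+00, -1.66760608e-03, -1.03776239e-01]), 'force': array([0.22852988, 0.35863829, 1.47318967]), 'moment': array([-0.05368655,  0.00532191,  0.00687541]), 'grip_width': 0.042710587338456917}
```

View pics/top1z.png

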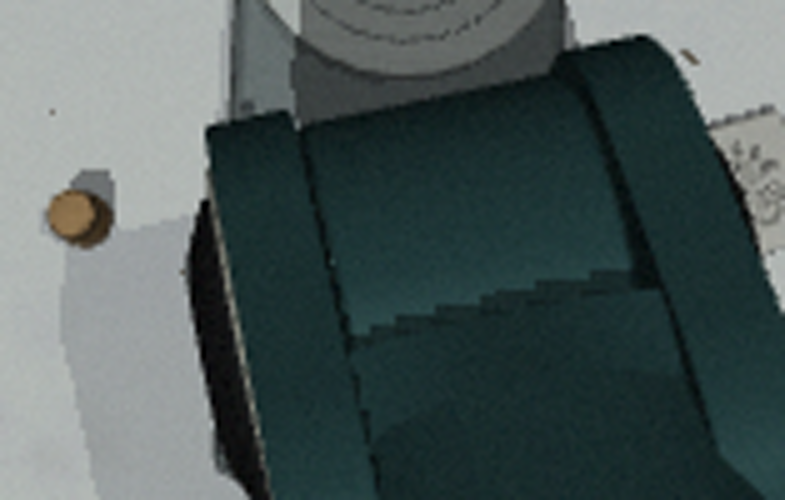

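View pics/scene1z.png

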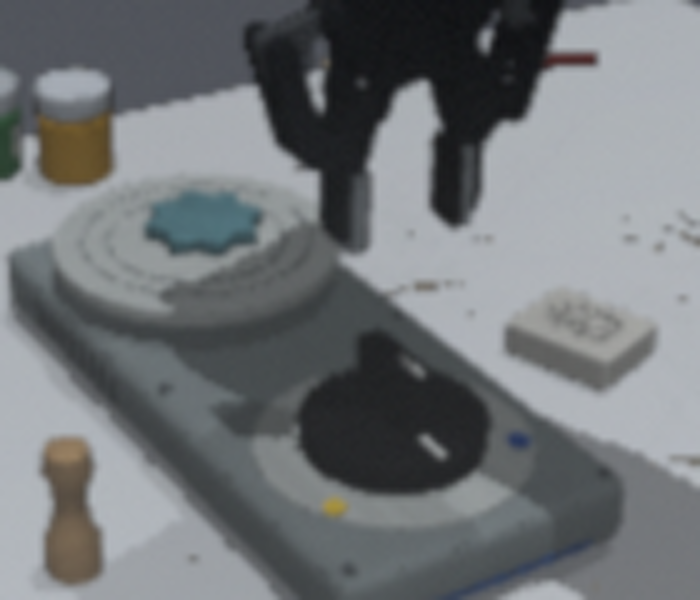

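The top view is hidden by the arm. In the scene view the fingers hang above the dial, and the tile, stamp and mould are clear. I'm going down.

jog_arm(
  plan=[
    [[-0.02,0,0.3],[0,0,0]],
    [[0,0.02,0.3],[0,0,0]],
    [[0,0,0.3],[0,0,0]],
    [[0,0,0.3],[0,0,0]],
    [[0,0,0.3],[0,0,0]],
    [[0,0,0.3],[0,0,0]],
    [[0,0,0],[0,0,0]],
    [[0,0,0],[0,0,0]],
    [[0,0,0],[0,0,0]],
  ],
)

```text
time: 3.95
tcp_pos: [0.502, -0.0079, 0.0719]
tcp_rot: [-3.141, -0.001, -0.104]
force: [0.2, 0.1, 0.1]
grip_width: 0.0427
```

Run:
```python
from h import *
from rig import grab_frame,state
f=grab_frame("scene"); sl=np.s_[145:265,235:375]; cv2.imwrite(f"pics/scene2z.png",cv2.resize(f["img"][sl],None,fx=5,fy=5,interpolation=cv2.INTER_CUBIC))
s=state();print(s["tcp_pos"],s["tcp_rot"],s["force"],s["moment"])
```

```text
[ 0.50200898 -0.00797719  0.07198468] [-3.14150311e+00 -9.28884506e-04 -1.04093244e-01] [-0.06747583 -0.70449743 -0.54520753] [0.01491525 0.02410772 0.02209786]
```

View pics/scene2z.png

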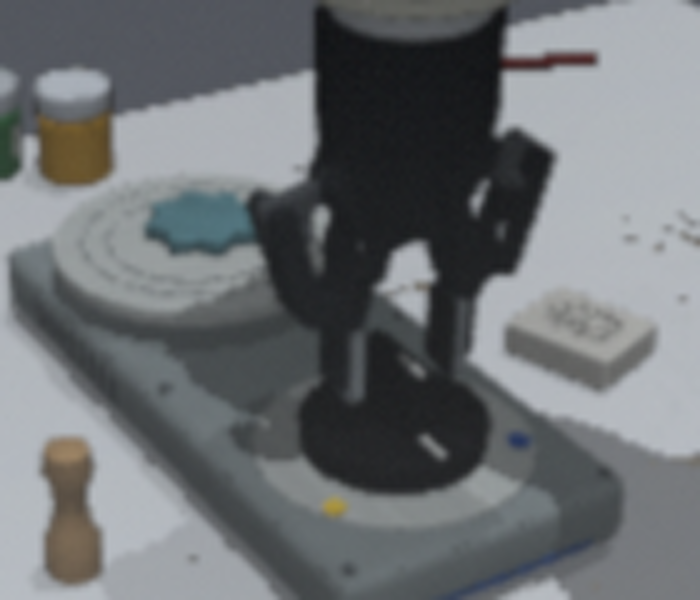

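The fingers straddle the bar: left finger at about (350,370), right at (455,340), with the bar between. Next I lower a little and close.

jog_arm(
  plan=[
    [[0,0,0.12],[0,0,0]],
    [[0,0,0.11],[0,0,0]],
    [[0,0,0],[0,0,0]],
    [[0,0,0],[0,0,0]],
  ],
)

```text
time: 4.33
tcp_pos: [0.5013, -0.008, 0.0618]
tcp_rot: [-3.142, 0.001, -0.104]
force: [1.0, -0.4, 1.3]
grip_width: 0.043
```

jog_arm(
  plan=[
    [[0,0,0],[0,0,0]],
    [[0,0,0],[0,0,0]],
    [[0,0,0],[0,0,0]],
    [[0,0,0],[0,0,0]],
    [[0,0,0],[0,0,0]],
    [[0,0,0],[0,0,0]],
    [[0,0,0],[0,0,0]],
    [[0,0,0],[0,0,0]],
  ],
  fingers=-0.5,
  force=30,
)

```text
time: 5.0
tcp_pos: [0.5015, -0.008, 0.0621]
tcp_rot: [-3.142, 0.0, -0.104]
force: [-0.2, -0.7, -0.4]
grip_width: 0.0214
```

jog_arm(
  plan=[
    [[0,0,0],[0,0,0]],
    [[0,0,0],[0,0,0]],
    [[0,0,0],[0,0,0]],
    [[0,0,0],[0,0,0]],
    [[0,0,0],[0,0,0]],
    [[0,0,0],[0,0,0]],
  ],
  fingers=-1,
  force=30,
)

```text
time: 5.5
tcp_pos: [0.5017, -0.0076, 0.0622]
tcp_rot: [-3.141, -0.0, -0.104]
force: [-1.1, 4.6, 5.2]
grip_width: 0.0132
```

Run:
```python
from rig import state
s=state();print(s["tcp_pos"],s["tcp_rot"],s["force"],s["moment"],s["grip_width"])
```

```text
[ 0.50167238 -0.00761827  0.06220376] [-3.14116421e+00 -2.30616627e-04 -1.03838018e-01] [-1.14378932  4.57461133  5.18747918] [1.14616038 0.11702812 0.14559701] 0.013161913636504317
```

Grip made: width is 13 mm, with about 5 N upward on the tips, probably light contact with the disc. I'll lift in small steps and watch the force.

jog_arm(
  plan=[
    [[0,0,-0.025],[0,0,0]],
    [[0,0,0],[0,0,0]],
    [[0,0,0],[0,0,0]],
  ],
)

```text
time: 5.75
tcp_pos: [0.5017, -0.0077, 0.0629]
tcp_rot: [-3.141, -0.0, -0.104]
force: [2.9, 5.7, -3.4]
grip_width: 0.0135
```

jog_arm(
  plan=[
    [[0,0,-0.025],[0,0,0]],
    [[0,0,0],[0,0,0]],
    [[0,0,0],[0,0,0]],
  ],
)

```text
time: 6.0
tcp_pos: [0.5016, -0.0076, 0.0638]
tcp_rot: [-3.141, -0.0, -0.104]
force: [3.0, 5.9, -4.8]
grip_width: 0.0137
```

jog_arm(
  plan=[
    [[0,0,-0.025],[0,0,0]],
    [[0,0,0],[0,0,0]],
    [[0,0,0],[0,0,0]],
  ],
)

```text
time: 6.25
tcp_pos: [0.5016, -0.0077, 0.0648]
tcp_rot: [-3.141, -0.0, -0.104]
force: [3.0, 5.0, -6.1]
grip_width: 0.0134
```

jog_arm(
  plan=[
    [[0,0,-0.025],[0,0,0]],
    [[0,0,0],[0,0,0]],
    [[0,0,0],[0,0,0]],
  ],
)

```text
time: 6.5
tcp_pos: [0.5016, -0.0076, 0.0658]
tcp_rot: [-3.141, -0.0, -0.104]
force: [2.7, 5.2, -5.3]
grip_width: 0.0133
```

jog_arm(
  plan=[
    [[0,0,-0.025],[0,0,0]],
    [[0,0,0],[0,0,0]],
    [[0,0,0],[0,0,0]],
  ],
)

```text
time: 6.75
tcp_pos: [0.5016, -0.0076, 0.0668]
tcp_rot: [-3.141, -0.0, -0.104]
force: [2.7, 5.8, -5.5]
grip_width: 0.0136
```

jog_arm(
  plan=[
    [[0.005,-0.01,-0.025],[0,0,0]],
    [[0,0,0],[0,0,0]],
    [[0,0,-0.025],[0,0,0]],
    [[0,0,0],[0,0,0]],
    [[0,0,-0.025],[0,0,0]],
    [[0,0,0],[0,0,0]],
    [[0,0,0],[0,0,0]],
  ],
)

```text
time: 7.33
tcp_pos: [0.5017, -0.0076, 0.07]
tcp_rot: [-3.141, 0.0, -0.104]
force: [1.7, 4.4, -7.6]
grip_width: 0.0134
```

```bash
cat > look.py <<'E'
import sys
from h import *
from rig import grab_frame,state
f=grab_frame("scene"); np.savez(f"s{sys.argv[1]}.npz",**f)
sl=np.s_[195:270,275:375]; cv2.imwrite(f"pics/scene{sys.argv[1]}.png",cv2.resize(f["img"][sl],None,fx=8,fy=8,interpolation=cv2.INTER_CUBIC))
s=state();print(s["time"],s["tcp_pos"],s["tcp_rot"],s["force"],s["moment"],s["grip_width"])
E
python3 look.py 3
```

```text
7.3833 [ 0.50164312 -0.00758129  0.07002811] [-3.14152292e+00  2.86011818e-04 -1.04138487e-01] [ 1.23929373  4.98145241 -7.64999124] [ 0.97318853 -0.35459673  0.03815978] 0.013601015979415407
```

View pics/scene3.png

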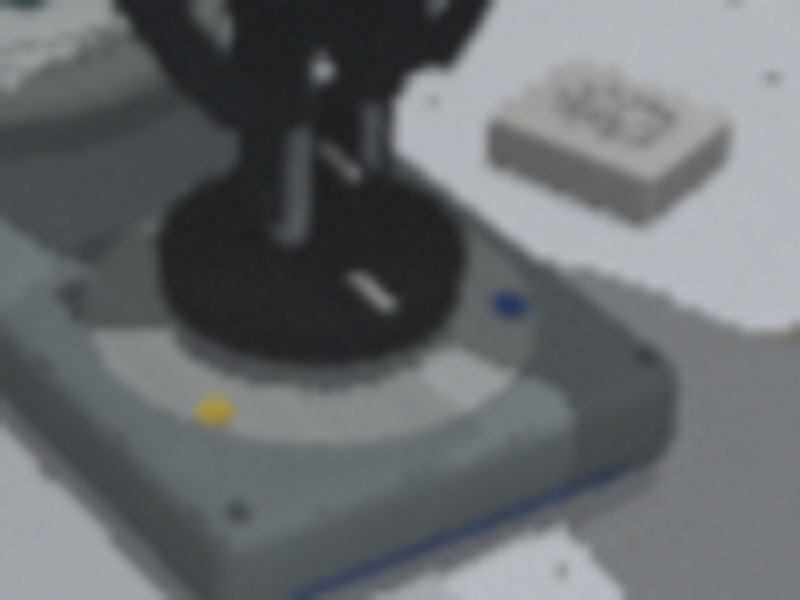

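```bash
cat >> h.py <<'E'
def discz(f):
    T=f["world_from_camera"];vv,uu=np.mgrid[229:237,306:325]; z=f["range_z"][vv,uu]
    P=np.stack([(uu-f["cx"])/f["fx"]*z,(vv-f["cy"])/f["fy"]*z,z],-1)@T[:3,:3].T+T[:3,3]
    return np.median(P[...,2]),P[...,2].std(),P[...,2].mean()
E
python3 -c "
from h import *
print(discz(load('scene0.npz')),discz(load('s3.npz')))"
```

```text
(np.float64(0.05781047355782082), np.float64(0.038013742949525864), np.float64(0.06139099102480928)) (np.float64(0.0648738856382152), np.float64(0.001826191355432119), np.float64(0.064404283249023))
```

jog_arm(
  plan=[
    [[0,0,-0.025],[0,0,0]],
    [[0,0,0],[0,0,0]],
    [[0,0,-0.025],[0,0,0]],
    [[0,0,0],[0,0,0]],
    [[0,0,0],[0,0,0]],
  ],
)

```text
time: 7.8
tcp_pos: [0.5017, -0.0076, 0.0721]
tcp_rot: [-3.142, 0.0, -0.104]
force: [0.6, 4.4, -8.7]
grip_width: 0.0133
```

jog_arm(
  plan=[
    [[0,0,-0.015],[0,0,0]],
    [[0,0,0],[0,0,0]],
    [[0,0,0],[0,0,0]],
  ],
)

```text
time: 8.05
tcp_pos: [0.5017, -0.0076, 0.0727]
tcp_rot: [-3.142, 0.0, -0.104]
force: [0.2, 5.1, -7.7]
grip_width: 0.0134
```

```bash
python3 look.py 4; python3 -c "
from h import *
print(discz(load('s3.npz')),discz(load('s4.npz')))"
```

```text
8.1 [ 0.50167822 -0.00760589  0.07262592] [-3.14152067e+00  2.58175213e-04 -1.04211860e-01] [ 0.65481728  4.34685863 -8.18315529] [ 1.12531732 -0.14128868 -0.00908606] 0.013485251035284211
(np.float64(0.0648738856382152), np.float64(0.001826191355432119), np.float64(0.064404283249023)) (np.float64(0.06710923362386165), np.float64(0.0028971859013845872), np.float64(0.0660754830918258))
```

jog_arm(
  plan=[
    [[0,-0.015,-0.012],[0,0,0]],
    [[0,0,0],[0,0,0]],
    [[0,0,0],[0,0,0]],
  ],
)

```text
time: 8.35
tcp_pos: [0.5017, -0.0075, 0.0731]
tcp_rot: [3.141, 0.0, -0.105]
force: [0.6, -0.6, -8.6]
grip_width: 0.0138
```

jog_arm(
  plan=[
    [[0,0,0],[0,0,-0.5]],
    [[0,0,0],[0,0,-0.5]],
    [[0,0,0],[0,0,-0.5]],
    [[0,0,0],[0,0,-0.5]],
    [[0,0,0],[0,0,0]],
    [[0,0,0],[0,0,0]],
  ],
)

```text
time: 8.85
tcp_pos: [0.5017, -0.0074, 0.0731]
tcp_rot: [3.141, 0.0, 0.054]
force: [-0.7, -0.9, -9.1]
grip_width: 0.0134
```

```bash
python3 look.py 5; python3 -c "
from h import *
print(discz(load('s4.npz')),discz(load('s5.npz')))"
```

```text
8.9 [ 0.50169657 -0.00742458  0.07310086] [3.14132537e+00 3.92710341e-04 5.39979004e-02] [-1.33044131 -0.87366461 -9.06787692] [-0.32488338  0.12754988  0.05291103] 0.01347687516410559
(np.float64(0.06710923362386165), np.float64(0.0028971859013845872), np.float64(0.0660754830918258)) (np.float64(0.06753727311956725), np.float64(0.0029904927244843935), np.float64(0.0662627783025227))
```

View pics/scene5.png

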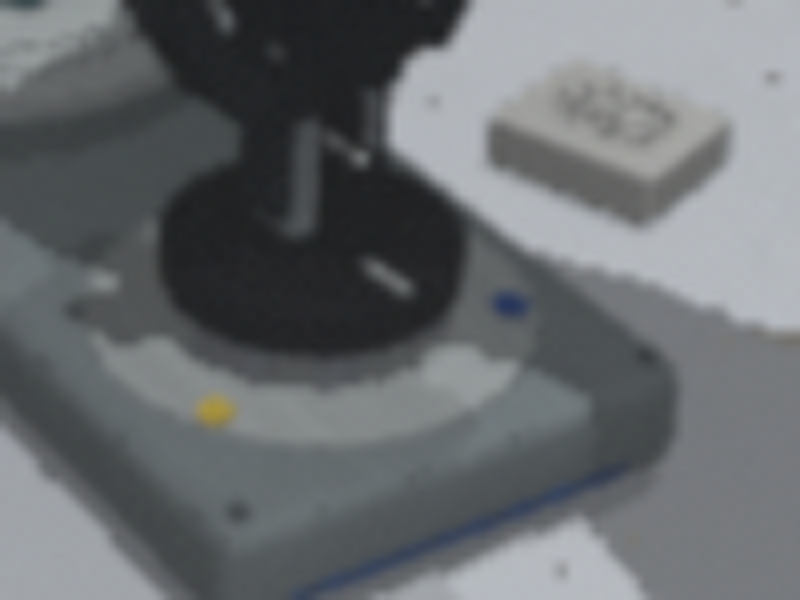

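The dial is up and turning freely: the pointer has moved to about (388,277), towards the blue dot, with low forces. I'll continue.

jog_arm(
  plan=[
    [[0,0,0],[0,0,-0.8]],
    [[0,0,0],[0,0,-0.8]],
    [[0,0,0],[0,0,-0.8]],
    [[0,0,0],[0,0,-0.8]],
    [[0,0,0],[0,0,-0.8]],
    [[0,0,0],[0,0,-0.8]],
    [[0,0,0],[0,0,-0.8]],
    [[0,0,0],[0,0,0]],
    [[0,0,0],[0,0,0]],
  ],
)

```text
time: 9.65
tcp_pos: [0.5017, -0.0074, 0.0731]
tcp_rot: [-3.142, 0.0, 0.501]
force: [-1.5, -2.0, -9.3]
grip_width: 0.0135
```

jog_arm(
  plan=[
    [[0,0,0],[0,0,-0.8]],
    [[0,0,0],[0,0,-0.8]],
    [[0,0,0],[0,0,-0.8]],
    [[0,0,0],[0,0,-0.6]],
    [[0,0,0],[0,0,0]],
    [[0,0,0],[0,0,0]],
    [[0,0,0],[0,0,0]],
  ],
)

```text
time: 10.23
tcp_pos: [0.5017, -0.0073, 0.0731]
tcp_rot: [-3.142, 0.0, 0.741]
force: [-0.5, -3.3, -8.7]
grip_width: 0.0137
```

```bash
python3 look.py 6; python3 -c "
from h import *
print(discz(load('s5.npz')),discz(load('s6.npz')))"
```

```text
10.2833 [ 0.50173178 -0.00727257  0.07312982] [3.14155591e+00 4.52726738e-04 7.41262567e-01] [-1.55355796 -3.06114759 -8.98634744] [-0.78864094  0.29956271 -0.01796962] 0.013206150087238697
(np.float64(0.06753727311956725), np.float64(0.0029904927244843935), np.float64(0.0662627783025227)) (np.float64(0.06756240188309198), np.float64(0.03744618427388708), np.float64(0.06929960219044075))
```

View pics/scene6.png

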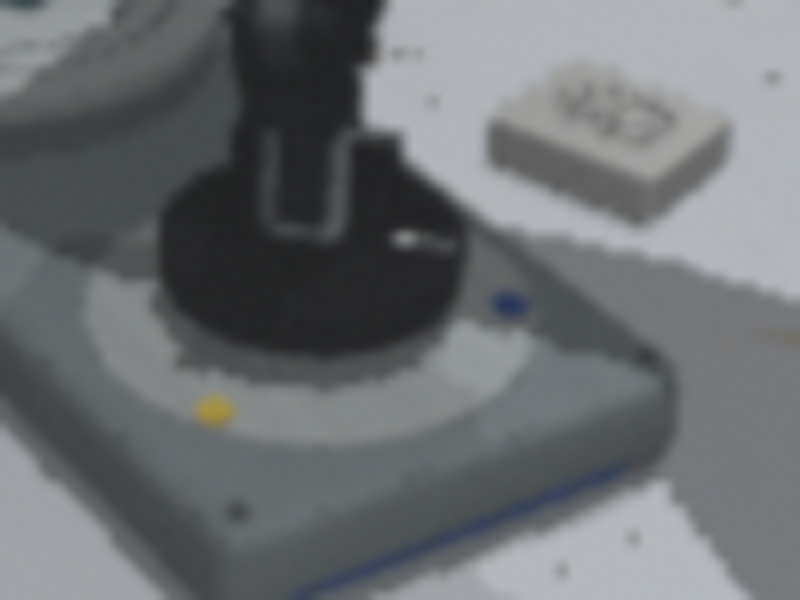

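Run:
```python
from h import *
f=load('s6.npz');c=np.array([.502,-.0078])
for u,v in((452,247),(395,238)):
    p=ray(f,u/8+274.56,v/8+194.56,.067)[:2]-c; print(p,np.linalg.norm(p),"bar yaw",np.arctan2(-p[1],-p[0]))
b=np.array([.4712,-.0552])-c; print("blue yaw",np.arctan2(-b[1],-b[0]),np.linalg.norm(b))
b2=ray(f,510/8+274.56,303/8+194.56,.04)[:2]-c;print(np.arctan2(-b2[1],-b2[0]),b2)
```

```text
[-0.03051785 -0.02693208] 0.04070228220430311 bar yaw 0.7230633953017097
[-0.01841565 -0.01687089] 0.024975246114798108 bar yaw 0.7416485587107099
blue yaw 0.9945694301421091 0.05652786923279524
1.0181897017799826 [-0.03062453 -0.04965892]
```

The pointer is about 0.25 rad short of the blue dot, still raised. I'll probe the near-side candidate at yaw ≈ 0.81.

jog_arm(
  plan=[
    [[-0.007,0.008,0],[0,0,-0.45]],
    [[0,0,0],[0,0,-0.45]],
    [[0,0,0],[0,0,0]],
    [[0,0,0.03],[0,0,0]],
    [[0,0,0],[0,0,0]],
    [[0,0,0.03],[0,0,0]],
    [[0,0,0],[0,0,0]],
    [[0,0,0],[0,0,0]],
  ],
)

```text
time: 10.95
tcp_pos: [0.5017, -0.0073, 0.0707]
tcp_rot: [-3.141, 0.0, 0.815]
force: [-3.1, 0.5, -8.2]
grip_width: 0.0133
```

jog_arm(
  plan=[
    [[0,0,0.012],[0,0,0]],
    [[0,0,0],[0,0,0]],
    [[0,0,0],[0,0,0]],
  ],
)

```text
time: 11.2
tcp_pos: [0.5018, -0.0073, 0.0703]
tcp_rot: [-3.141, -0.0, 0.816]
force: [-3.3, 1.2, -7.6]
grip_width: 0.0132
```

jog_arm(
  plan=[
    [[0,0,0.012],[0,0,0]],
    [[0,0,0],[0,0,0]],
    [[0,0,0],[0,0,0]],
  ],
)

```text
time: 11.45
tcp_pos: [0.5018, -0.0073, 0.07]
tcp_rot: [-3.141, 0.0, 0.816]
force: [-4.9, 2.3, -2.1]
grip_width: 0.0136
```

The rim carries the load at z ≈ 0.070, so there is no notch at yaw 0.816. I'll raise, turn 0.064 on and probe again.

jog_arm(
  plan=[
    [[0,0,-0.045],[0,0,0]],
    [[0,0,0],[0,0,0]],
    [[0,0,0],[0,0,-0.4]],
    [[0,0,0],[0,0,-0.4]],
    [[0,0,0],[0,0,0]],
    [[0,0,0.03],[0,0,0]],
    [[0,0,0],[0,0,0]],
    [[0,0,0],[0,0,0]],
  ],
)

```text
time: 12.12
tcp_pos: [0.5018, -0.0074, 0.0703]
tcp_rot: [-3.141, -0.0, 0.879]
force: [-3.5, 3.4, -8.3]
grip_width: 0.0134
```

jog_arm(
  plan=[
    [[0,0,0.015],[0,0,0]],
    [[0,0,0],[0,0,0]],
    [[0,0,0],[0,0,0]],
  ],
)

```text
time: 12.37
tcp_pos: [0.5018, -0.0073, 0.07]
tcp_rot: [-3.142, 0.0, 0.88]
force: [-5.4, 2.8, -2.2]
grip_width: 0.0134
```

Still on the rim, so the notch must be on the far side of the dot. Next probe is at yaw ≈ 1.11.

jog_arm(
  plan=[
    [[0,0,-0.045],[0,0,0]],
    [[0,-0.011,0],[0,0,0]],
    [[0,0,0],[0,0,-0.6]],
    [[0,0,0],[0,0,-0.8]],
    [[0,0,0],[0,0,-0.8]],
    [[0,0,0],[0,0,-0.7]],
    [[0,0,0],[0,0,0]],
    [[0,0,0.03],[0,0,0]],
    [[0,0,0],[0,0,0]],
    [[0,0,0],[0,0,0]],
  ],
)

```text
time: 13.2
tcp_pos: [0.5017, -0.0073, 0.0704]
tcp_rot: [3.141, -0.0, 1.11]
force: [-1.8, 1.0, -7.7]
grip_width: 0.0134
```

jog_arm(
  plan=[
    [[0,0,0.015],[0,0,0]],
    [[0,0,0],[0,0,0]],
    [[0,0,0],[0,0,0]],
  ],
)

```text
time: 13.45
tcp_pos: [0.5017, -0.0072, 0.07]
tcp_rot: [3.141, 0.0, 1.111]
force: [-1.4, 0.5, -1.9]
grip_width: 0.0136
```

jog_arm(
  plan=[
    [[0,0,-0.045],[0,0,0]],
    [[0,0,0],[0,0,0]],
    [[0,0,0],[0,0,-0.35]],
    [[0,0,0],[0,0,-0.35]],
    [[0,0,0],[0,0,0]],
    [[0,0,0.03],[0,0,0]],
    [[0,0,0],[0,0,0]],
    [[0,0,0],[0,0,0]],
  ],
)

```text
time: 14.12
tcp_pos: [0.5016, -0.0073, 0.0704]
tcp_rot: [3.142, -0.0, 1.168]
force: [2.0, -0.3, -7.8]
grip_width: 0.0134
```

jog_arm(
  plan=[
    [[0,0,0.015],[0,0,0]],
    [[0,0,0],[0,0,0]],
    [[0,0,0],[0,0,0]],
  ],
)

```text
time: 14.37
tcp_pos: [0.5016, -0.0072, 0.0699]
tcp_rot: [3.141, -0.0, 1.168]
force: [1.2, -0.8, -3.7]
grip_width: 0.0136
```

jog_arm(
  plan=[
    [[0,0,-0.045],[0,0,0]],
    [[0,0,0],[0,0,0]],
    [[0,0,0],[0,0,-0.25]],
    [[0,0,0],[0,0,-0.25]],
    [[0,0,0],[0,0,0]],
    [[0,0,0.03],[0,0,0]],
    [[0,0,0],[0,0,0]],
    [[0,0,0],[0,0,0]],
  ],
)

```text
time: 15.03
tcp_pos: [0.5016, -0.0072, 0.0704]
tcp_rot: [3.142, -0.0, 1.208]
force: [2.7, -2.0, -7.8]
grip_width: 0.0134
```

jog_arm(
  plan=[
    [[0,0,0.015],[0,0,0]],
    [[0,0,0],[0,0,0]],
    [[0,0,0],[0,0,0]],
  ],
)

```text
time: 15.28
tcp_pos: [0.5016, -0.0072, 0.0698]
tcp_rot: [3.142, -0.0, 1.208]
force: [3.3, -1.3, -7.1]
grip_width: 0.0133
```

```bash
python3 look.py 7
```

```text
15.3333 [ 0.50156806 -0.00722576  0.06982789] [ 3.14152533e+00 -1.00380392e-06  1.20775985e+00] [ 2.87259629 -1.49316338 -6.49791265] [-0.51459232 -0.78956175  0.0326307 ] 0.01348212698310576
```

View pics/scene7.png

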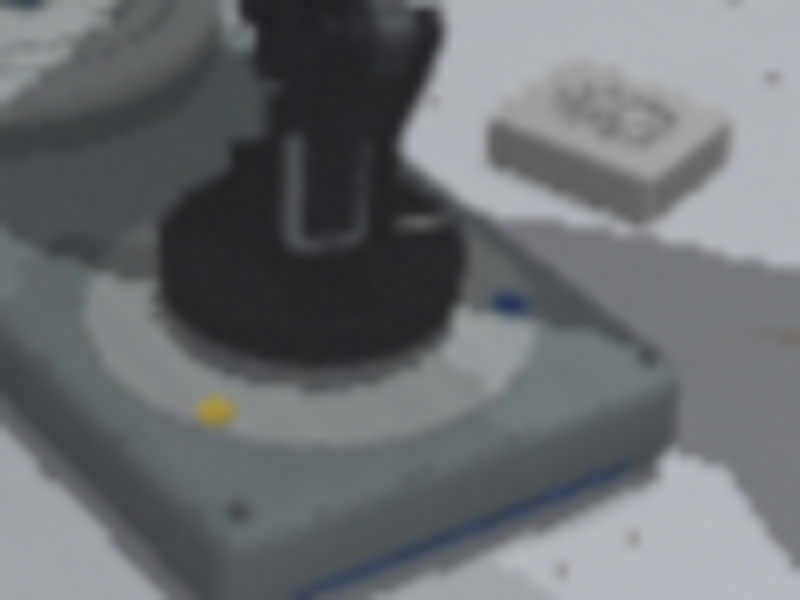

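Run:
```python
from h import *
f=load('s7.npz');c=np.array([.502,-.0078])
for u,v in((450,212),(400,223)):
    p=ray(f,u/8+274.56,v/8+194.56,.0645)[:2]-c; print(p,np.linalg.norm(p),"bar yaw",np.arctan2(-p[1],-p[0]))
print(discz(f))
```

```text
[-0.01357018 -0.0402569 ] 0.04248256115932296 bar yaw 1.2456690620193962
[-0.01028178 -0.02521824] 0.027233702427568122 bar yaw 1.1836592740332512
(np.float64(0.06477589259791611), np.float64(0.0375247936285025), np.float64(0.06735034033159627))
```

At this angle (yaw 1.208, matched by the pointer at (450,212)) the load stays at −7 N at the depth where the rim carried it before. That suggests the notch, so I'll lower gently.

jog_arm(
  plan=[
    [[0,0,0.012],[0,0,0]],
    [[0,0,0],[0,0,0]],
    [[0,0,0],[0,0,0]],
  ],
)

```text
time: 15.58
tcp_pos: [0.5016, -0.0072, 0.0694]
tcp_rot: [3.141, -0.0, 1.208]
force: [3.6, -1.1, -5.4]
grip_width: 0.0135
```

jog_arm(
  plan=[
    [[0,0,0.012],[0,0,0]],
    [[0,0,0],[0,0,0]],
    [[0,0,0],[0,0,0]],
  ],
)

```text
time: 15.83
tcp_pos: [0.5016, -0.0071, 0.069]
tcp_rot: [3.141, -0.0, 1.208]
force: [2.5, -1.9, -1.9]
grip_width: 0.0135
```

The contact level is creeping down (0.0702 → 0.0699 → 0.0693) as the angle grows, as though the round lug is riding over the notch's near edge. I'll raise and go a little further.

jog_arm(
  plan=[
    [[0,0,-0.065],[0,0,0]],
    [[0,0,0],[0,0,0]],
    [[0,0,0],[0,0,-0.25]],
    [[0,0,0],[0,0,-0.25]],
    [[0,0,0],[0,0,0]],
    [[0,0,0.04],[0,0,0]],
    [[0,0,0],[0,0,0]],
    [[0,0,0],[0,0,0]],
  ],
)

```text
time: 16.5
tcp_pos: [0.5015, -0.0072, 0.0697]
tcp_rot: [-3.141, -0.0, 1.248]
force: [4.2, -2.0, -7.8]
grip_width: 0.0137
```

jog_arm(
  plan=[
    [[0,0,0.015],[0,0,0]],
    [[0,0,0],[0,0,0]],
    [[0,0,0],[0,0,0]],
  ],
)

```text
time: 16.75
tcp_pos: [0.5015, -0.0072, 0.0691]
tcp_rot: [-3.141, -0.0, 1.248]
force: [3.2, -1.3, -8.1]
grip_width: 0.0133
```

jog_arm(
  plan=[
    [[0,0,0.012],[0,0,0]],
    [[0,0,0],[0,0,0]],
    [[0,0,0],[0,0,0]],
  ],
)

```text
time: 17.0
tcp_pos: [0.5015, -0.0072, 0.0687]
tcp_rot: [-3.142, -0.0, 1.248]
force: [4.2, -3.4, -8.0]
grip_width: 0.0134
```

jog_arm(
  plan=[
    [[0,0,0.012],[0,0,0]],
    [[0,0,0],[0,0,0]],
    [[0,0,0],[0,0,0]],
  ],
)

```text
time: 17.25
tcp_pos: [0.5015, -0.0072, 0.0683]
tcp_rot: [-3.142, 0.0, 1.248]
force: [3.3, -2.2, -6.2]
grip_width: 0.0137
```

jog_arm(
  plan=[
    [[0,0,0.012],[0,0,0]],
    [[0,0,0],[0,0,0]],
    [[0,0,0],[0,0,0]],
  ],
)

```text
time: 17.5
tcp_pos: [0.5015, -0.0072, 0.0678]
tcp_rot: [3.142, -0.0, 1.248]
force: [3.2, -3.7, -5.8]
grip_width: 0.0136
```

```bash
python3 look.py 8;python3 -c "
from h import *
print(discz(load('s8.npz')))"
```

```text
17.55 [ 0.50152798 -0.00716521  0.06782019] [-3.14155729e+00 -2.72476459e-05  1.24784048e+00] [ 4.55570213 -2.66530278 -4.96409408] [-0.78231843 -0.94129558  0.05492559] 0.013081744649318851
(np.float64(0.06284219639256186), np.float64(0.0011829184867703595), np.float64(0.06265430064572534))
```

Disc height (0.0628) and TCP both put the stem at about 5 mm, below the rim, so the lug is entering the notch. I'll ease slightly on towards the notch's middle and watch the moment.

jog_arm(
  plan=[
    [[0,0,0],[0,0,-0.15]],
    [[0,0,0],[0,0,-0.15]],
    [[0,0,0],[0,0,0]],
    [[0,0,0],[0,0,0]],
  ],
)

```text
time: 17.88
tcp_pos: [0.5015, -0.0072, 0.0677]
tcp_rot: [-3.141, -0.0, 1.272]
force: [4.1, -2.8, -7.0]
grip_width: 0.0134
```

```bash
python3 -c "
from rig import state
s=state();print(s['force'],s['moment'])"
```

```text
[ 4.0626928  -2.75162797 -7.00460685] [-0.7230287  -1.04936061 -0.01721434]
```

jog_arm(
  plan=[
    [[0,0,0.015],[0,0,0]],
    [[0,0,0],[0,0,0]],
    [[0,0,0.015],[0,0,0]],
    [[0,0,0],[0,0,0]],
    [[0,0,0],[0,0,0]],
  ],
)

```text
time: 18.3
tcp_pos: [0.5015, -0.0072, 0.0665]
tcp_rot: [-3.141, -0.0, 1.272]
force: [4.1, -2.9, -7.7]
grip_width: 0.0139
```

```bash
python3 -c "
from rig import state
s=state();print(s['force'],s['moment'])"
```

```text
[ 4.08895696 -2.94569788 -7.65747263] [-0.7264542  -1.00589969  0.03681487]
```

It is free and still hanging on the spring (stem ≈ 4 mm). I'll lower nearly to home.

jog_arm(
  plan=[
    [[0,0,0.02],[0,0,0]],
    [[0,0,0],[0,0,0]],
    [[0,0,0.02],[0,0,0]],
    [[0,0,0],[0,0,0]],
    [[0,0,0],[0,0,0]],
  ],
)

```text
time: 18.72
tcp_pos: [0.5015, -0.0072, 0.0649]
tcp_rot: [-3.141, -0.0, 1.272]
force: [4.3, -3.2, -6.5]
grip_width: 0.0134
```

jog_arm(
  plan=[
    [[0,0,0.02],[0,0,0]],
    [[0,0,0],[0,0,0]],
    [[0,0,0],[0,0,0]],
  ],
)

```text
time: 18.97
tcp_pos: [0.5015, -0.0072, 0.0641]
tcp_rot: [-3.141, -0.0, 1.272]
force: [3.7, -2.9, -7.2]
grip_width: 0.0137
```

```bash
python3 look.py 9;python3 -c "
from h import *
print(discz(load('s9.npz')))"
```

```text
19.0167 [ 0.50147582 -0.00721939  0.06407797] [-3.14143428e+00 -2.37621498e-05  1.27200209e+00] [ 4.9883396  -2.74253645 -6.73736596] [-0.7891042  -0.94682915  0.00732199] 0.013402236333986552
(np.float64(0.05932157337929764), np.float64(0.05339865134012454), np.float64(0.06551333508530185))
```

View pics/scene9.png

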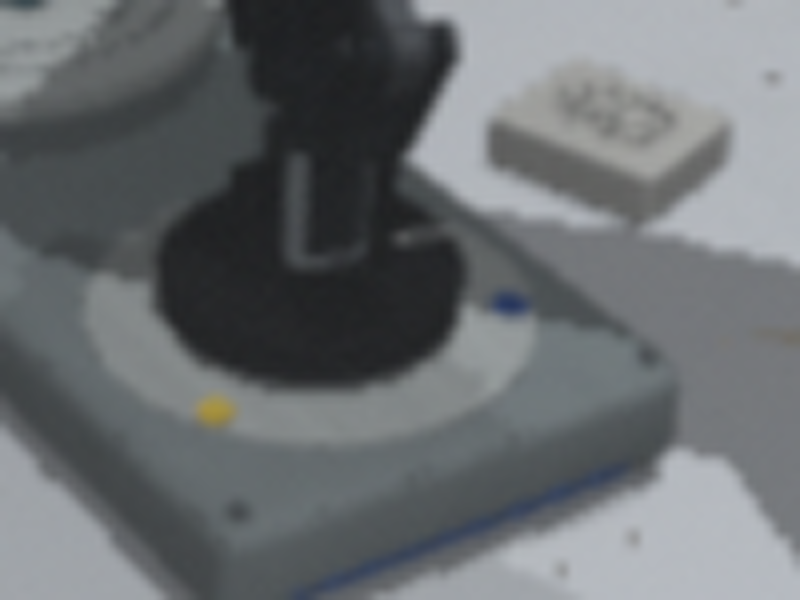

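The dial is nearly home, with the disc at about 1.5 mm stem and the pointer near (445,230) beside the blue dot. I'll lower a touch more, then release.

jog_arm(
  plan=[
    [[0,0,0.015],[0,0,0]],
    [[0,0,0],[0,0,0]],
    [[0,0,0],[0,0,0]],
  ],
)

```text
time: 19.27
tcp_pos: [0.5015, -0.0072, 0.0635]
tcp_rot: [-3.141, -0.0, 1.272]
force: [3.4, -3.0, -6.4]
grip_width: 0.0133
```

jog_arm(
  plan=[
    [[0,0,0],[0,0,0]],
    [[0,0,0],[0,0,0]],
    [[0,0,0],[0,0,0]],
    [[0,0,0],[0,0,0]],
    [[0,0,0],[0,0,0]],
    [[0,0,0],[0,0,0]],
    [[0,0,0],[0,0,0]],
  ],
  fingers=0,
)

```text
time: 19.85
tcp_pos: [0.5015, -0.0071, 0.0636]
tcp_rot: [-3.142, -0.0, 1.272]
force: [0.2, -0.4, -0.8]
grip_width: 0.0429
```

jog_arm(
  plan=[
    [[0,0,-0.2],[0,0,0]],
    [[0,0,-0.3],[0,0,0]],
    [[0,0,-0.5],[0,0,0]],
    [[0,0,-0.6],[0,0,0]],
    [[0,0,-0.6],[0,0,0]],
    [[0,0,-0.6],[0,0,0]],
    [[0,0,0],[0,0,0]],
    [[0,0,0],[0,0,0]],
  ],
)

```text
time: 20.52
tcp_pos: [0.5022, -0.0073, 0.1775]
tcp_rot: [3.139, 0.0, 1.272]
force: [-0.7, -1.0, 0.8]
grip_width: 0.0428
```

```bash
python3 look.py 10;python3 -c "
from h import *
print(discz(load('s10.npz')),discz(load('s9.npz')))"
```

```text
20.5667 [ 0.50156942 -0.00735826  0.17635302] [3.14046080e+00 2.05929207e-04 1.27152304e+00] [-0.27771933  1.02580817 -0.09188408] [-0.0419374  -0.0130244   0.00849136] 0.04285792760853682
(np.float64(0.057639315854941586), np.float64(0.0008002136947536683), np.float64(0.05771050010452449)) (np.float64(0.05932157337929764), np.float64(0.05339865134012454), np.float64(0.06551333508530185))
```

View pics/scene10.png

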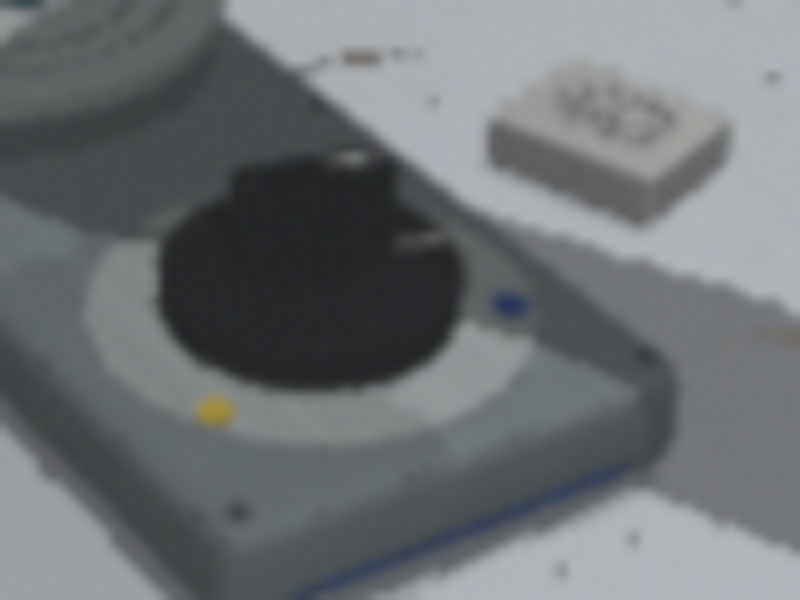

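The disc height is 0.0576, against 0.0578 at the start, so the dial is home. I'll move the arm aside and verify from the top.

jog_arm(
  plan=[
    [[-0.7,0.5,0],[0,0,0]],
    [[-0.8,0.5,-0.2],[0,0,0]],
    [[-0.8,0.5,-0.2],[0,0,0]],
    [[-0.8,0.5,0],[0,0,0]],
    [[-0.8,0.5,0],[0,0,0]],
    [[-0.8,0.5,0],[0,0,0]],
    [[-0.8,0.5,0],[0,0,0]],
    [[-0.8,0.5,0],[0,0,0]],
    [[0,0,0],[0,0,0]],
    [[0,0,0],[0,0,0]],
  ],
)

```text
time: 21.4
tcp_pos: [0.5795, -0.2969, 0.1899]
tcp_rot: [-3.139, -0.001, 1.269]
force: [-0.6, 1.5, -0.7]
grip_width: 0.043
```

Run:
```python
from h import *
from rig import grab_frame
f=grab_frame("top");np.savez("top2.npz",**f);cv2.imwrite("pics/top2.png",f["img"])
sl=np.s_[195:265,268:345];cv2.imwrite("pics/top2z.png",cv2.resize(f["img"][sl],None,fx=8,fy=8,interpolation=cv2.INTER_CUBIC))
g=grab_frame("scene");np.savez("s11.npz",**g);cv2.imwrite("pics/s11.png",g["img"])
print(discz(g))
```

```text
(np.float64(0.057801920629997755), np.float64(0.0008379346996539029), np.float64(0.057724111721326195))
```

View pics/top2.png

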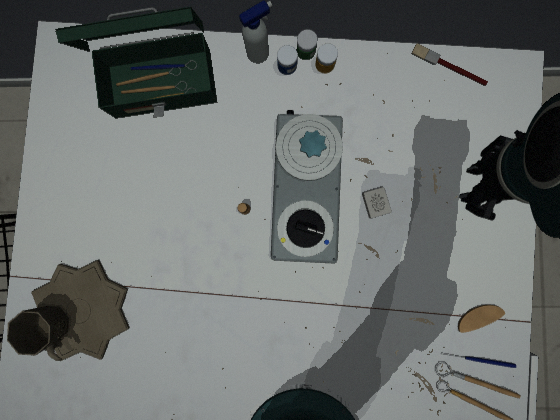

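View pics/top2z.png

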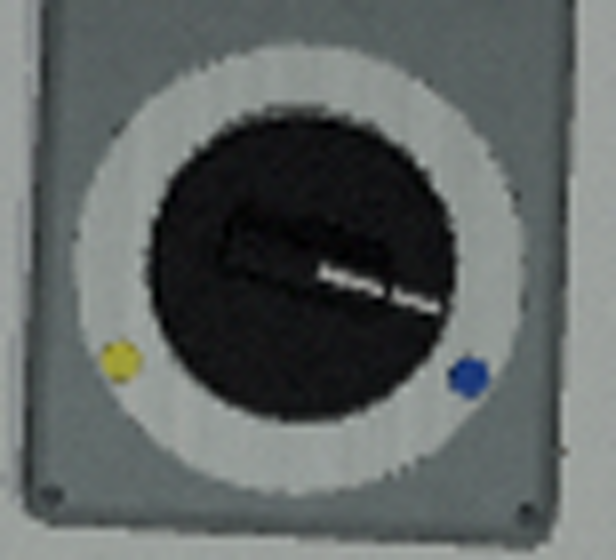

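Run:
```python
from h import *
f=load('top2.npz');f0=load('top0.npz');c=np.array([.502,-.008])
tip=ray(f,438/8+267.56,307/8+194.56,.057)[:2]; a=tip-c
d=dots(f,np.s_[195:265,268:345]);print(d); b=ray(f,*d['blue'][0][0],.04)[:2]
print("tip-dot mm",1e3*np.linalg.norm(tip-b),"r",np.linalg.norm(a),"yaw",np.arctan2(-a[1],-a[0]))
for n,(u0,u1,v0,v1) in dict(tile=(290,335,125,165),stamp=(230,258,195,220),mould=(355,398,180,222)).items():
    A=f0["img"][v0:v1,u0:u1].astype(np.float32).mean(2);B=f["img"][v0:v1,u0:u1].astype(np.float32).mean(2)
    print(n,"shift px",cv2.phaseCorrelate(A,B), "mean absdiff",np.abs(A-B).mean())
from rig import state
s=state();print(s["time"],s["dq"].round(4),s["force"])
```

```text
{'blue': [([326.11, 241.72], 18)], 'yellow': [([282.5, 239.5], 16)]}
tip-dot mm 22.07445602986132 r 0.03900541006759048 yaw 1.285134864169318
tile shift px ((0.47387026050912695, -0.03015090860270675), 1.0038588388760885) mean absdiff 6.7240744
stamp shift px ((-0.03605326839886125, 0.46061570400803653), 1.0042342131932576) mean absdiff 7.560476
mould shift px ((0.5144643610660609, 0.5959822846907876), 0.9233939474600332) mean absdiff 10.004061
21.5 [-0.009  -0.0179 -0.0075  0.0072  0.0009 -0.001  -0.0006] [0.6689106  0.54882787 0.23951879]
```

```bash
python3 -c "
from rig import sign_off
print(sign_off())"
```

```text
the job is handed in; nothing more can be done
None
```

The speed selector is down in the blue notch and released, and the job was handed in at about 21.5 s of the 45 s. `sign_off` reported no verdict.

**What I did:** I gripped the dial's bar with 30 N, pulled it up about 10 mm and turned it counterclockwise towards blue while raised. I felt for the notch with light lowerings. The lug rested on the rim at tool yaw 0.82, 0.88, 1.11 and 1.17, rode over the notch's edge at 1.21–1.25, and hung free at 1.27. I lowered the dial to under 1 mm from home, opened the fingers and backed the arm away.

**Last checks:**
- **Dial height:** the disc's face was at 57.8 mm, the same as at the start, so the dial is fully home.
- **Pointer:** the tip was about 22 mm from the blue dot, against a limit of 26 mm. It sits about 0.28 rad (16°) past the dot, more than the 5–12° stated. The lug still dropped fully, and my angle estimate is only good to a few degrees.
- **Loose pieces:** the tile, stamp and mould showed about half a pixel of shift or less on each image axis (mould 0.5 and 0.6 px), roughly 1–2 mm. That is within measurement error.
- **Forces:** the upward pull at the wrist stayed within about 9.3 N in every reading I took, with no sign of the upper stop. I read the force only at the end of each move, so a brief peak between readings would not show.

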